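# Hang the draining baskets on the caddy hook, largest first

## Robot

A 6-joint arm with a two-finger parallel gripper is mounted at the origin on the work surface. World frame = base frame: x ahead of the robot, y to its left, z up, the work surface at z = 0. Lengths are in m, angles in rad, forces in N, time in s.
With the tool pointing down it reaches from about 0.375 to 0.9 m from the base axis. Payload 3.1 kg.
Tool frame: the origin (TCP) lies at the very end of the fingers, on their centre line; the grasp point (between the pads) lies 19 mm behind it; z points along the fingers, y is the line along which they close (so a half turn about z gives the same grasp; the last joint's range is limited). The gripper opens to 87 mm and grips with 3 to 60 N. Pads are 19 mm wide; open, the fingers measure 117 mm over their backs; the gripper's body (75 mm by 190 mm) begins 51 mm behind the grasp point.
Start: joints at [1.048, 0.527, 1.433, -0, 1.181, -0.178], TCP at [0.211, 0.588, 0.223] pointing down, gripper open.
Joint ranges: [-3.08, 3.08], [-0.75, 2.2], [0.22, 2.44], [-1.43, 4.57], [0, 2.65], [-2.85, 2.85]. Speed limits (rad/s): [2.79, 2.79, 3.14, 3.14, 3.14, 3.14].

## Interface

Orientations are given as [roll, pitch, yaw] about the fixed x, y, z axes, in that order (R = Rz(yaw) Ry(pitch) Rx(roll)).
In Python, from station import ctrl gives the robot as it stands.
- The arm moves only by the tool send_rows, never from a script. Its argument "commands" is a list that holds one entry, the list of rows, each a list of 7 numbers: the shift along the world's x, y, z in units of 300 mm (1.0 is 300 mm), then the turn, a rotation vector about the world's x, y, z in units of 0.5 rad (1.0 is 0.5 rad), then the closure, from 0 (fully open) to 1 (shut). A call has 1 to 10 rows; each row is the pose to reach, as a shift and turn from the pose commanded when the call began; what a row does not reach only later rows make up. A row lasts 1/10 s, in which the tool goes at most 50 mm and 8.59 degrees, less where a joint would pass 70% of its speed; a pose out of reach is approached as far as the arm can. A call with a number of a shift or a turn outside -1 to 1 is refused whole. A call with a gripper value outside its range is refused whole. The fingers move at their own pace and stop on an object; "squeeze" is the grip in N (left out, the last holds). Time passes only in rows, so rows that repeat a pose let the fingers close. It gives the time, the measured TCP pose, the force, the opening and the grip force at its end, in the units of the state.
- ctrl.state(): the state, without advancing time (a new reading comes with each control period).
- ctrl.grab_frame(name): name is "scene" or "side" or "wrist"; returns a dict with "pixels" (420x560x3 uint8, red, green, blue), "K" (3x3 intrinsics, pixels), "extrinsics" (4x4, takes a point from camera to world coordinates). Camera axes: x right, y up, looking along -z (the intrinsics and any distortion apply to the point x, -y, -z); pixel columns grow to the right and rows downward; lengths in m; the calibration is good to about 2 mm. A picture is of the moment at which its call begins. There is no depth.
- ctrl.close_job(): hands the job in; it is judged then, once.
The state is a dict: "time": time; "joints": joint angles; "qvel": joint speeds; "joint_torque": joint torques, N m; "tcp_pos": TCP position; "ee_rot": TCP orientation; "contact_force": force on the tool from outside, world axes, zero at the start; "moment": the same for the moment, N m; "gripper_width": finger opening in m; "finger_force": force on a finger pad.
Only numpy, scipy, OpenCV 4.12 (cv2) and the standard library are available. Lean on these libraries where they do the work, as an engineer would, in place of code of your own. Each camera call takes 0.05 s, during which the arm holds its last target. There are 200 camera calls.

## Task

Hang the two steel draining baskets by their handles on the hook arm of the chrome caddy: the larger one first, at the back of the arm, then the smaller one in front of it. Both should end up hanging upright and still on the arm behind its upturned tip; do not disturb the yellow denture cup.

Things in the scene. Friction and masses are not known exactly. Their poses are not given: they have to be found in the camera images.
- large_basket: Larger slim open steel basket, box 40 (x) x 104 (y) x 60 mm high. Rigid arched handle of 4 mm strap, 12 wide in x: from the box ends straps slope inwards 22 up, then two upright straps 45 up, 60 apart outside (52 inside; grip these from outside), then a level bar along y. Origin: mid UNDERSIDE of that bar, 127 above the foot; bar top 4 higher. x through the opening, z up. Symmetric. 0.2-0.31 kg.
- small_basket: Smaller basket of the same make, box 32 (x) x 76 (y) x 42 mm high. Sloping straps 18 up, upright straps 45 up, 46 apart outside (38 inside), same 4 x 12 mm strap and bar. Origin: mid UNDERSIDE of the bar, 105 above the foot; bar top 4 higher. x through the opening, y along the bar, z up. Symmetric. 0.12-0.2 kg.
- caddy: Fixed chrome caddy with a hook: level round arm 8 mm thick from a slim post (165 mm high) towards the robot, with upturned tip. Origin: on the counter below the tip; x along the arm to the post, z up. Arm's top 165 mm high, x = 4 to 132 mm (post's face); tip at x = 0 reaches 179 mm, the caddy's highest point. Under the arm all is free; low shelf (up to 95 mm high) from x = 120 mm on.
- denture_cup: Bystander: yellow plastic denture cup with clip-down lid, 82 mm wide, 80 mm high, standing left or right of the caddy. Origin: centre of its underside.
Mind the look-alikes: they are no part of the job. Leave any orange look-alike of the small_basket alone.

How it is judged:
By the outcome, as a careful person would: the job done as asked, in the order asked, and still so for the second after the job is handed in, with the robot touching nothing.
It also fails if it takes over 61 s, if anything falls off the work surface, if the arm or the gripper's body presses on something with over 40 N, if the wrist force passes 120 N, or if a joint passes its speed limit or range.

## Working session

There is one attempt and no reset: what is moved stays moved. The work goes in short steps, Python scripts to look and compute and a tool call to move; the robot and the scene stay as the last step left them, time stands still between calls to the robot, and variables do not carry over. Pictures are saved under pics/ and viewed, at most 10 in all, crops included, and the job is handed in when it is done.

Besides the shell and the picture viewer there is one more tool, called after "Request:" by a JSON object that holds its "method" and its "body". send_rows: Moves the arm, as the interface text tells. Its arguments: {"type":"object","properties":{"commands":{"type":"array"},"squeeze":{"type":"number"}},"required":["commands"]}

```bash
mkdir -p pics; ls; cat > h.py <<'E'
import numpy as np, cv2
from station import ctrl
def grab(n,f=None):
    d=ctrl.grab_frame(n)
    if f: cv2.imwrite('pics/'+f,cv2.cvtColor(d['pixels'],cv2.COLOR_RGB2BGR))
    return d
def ray(d,u,v):
    K=np.array(d['K']);E=np.array(d['extrinsics'])
    c=np.linalg.inv(K)@[u,v,1]; c=c*[1,-1,-1]
    r=E[:3,:3]@c; return E[:3,3],r/np.linalg.norm(r)
def onz(d,u,v,z):
    o,r=ray(d,u,v); return o+r*(z-o[2])/r[2]
def proj(d,p):
    K=np.array(d['K']);E=np.array(d['extrinsics'])
    c=E[:3,:3].T@(np.array(p)-E[:3,3]); q=K@(c*[1,-1,-1]); return q[:2]/q[2]
def tri(d1,p1,d2,p2):
    o1,a=ray(d1,*p1);o2,b=ray(d2,*p2)
    s=np.linalg.lstsq(np.c_[a,-b],o2-o1,rcond=None)[0]
    x,y=o1+a*s[0],o2+b*s[1]; return (x+y)/2,np.linalg.norm(x-y)
E
python3 - <<'E'
from h import *
a=grab('scene');b=grab('side')
np.save('scene0.npy',a,allow_pickle=True);np.save('side0.npy',b,allow_pickle=True)
for n,d in(('scene',a),('side',b)):
    cv2.imwrite(f'pics/{n}0.png',cv2.cvtColor(d['pixels'],cv2.COLOR_RGB2BGR)); print(d['K'],d['extrinsics'],[k for k in d])
print(ctrl.state())
E
```

```text
pics
[[533.09822102   0.         286.74908739]
 [  0.         533.09822102 212.60707827]
 [  0.           0.           1.        ]] [[-8.21562297e-01 -4.52134062e-01  3.47289766e-01  9.30753190e-01]
 [ 5.70118435e-01 -6.50898970e-01  5.01293827e-01  5.34129540e-01]
 [-6.01463277e-04  6.09840406e-01  7.92524017e-01  9.55846552e-01]
 [ 0.00000000e+00  0.00000000e+00  0.00000000e+00  1.00000000e+00]] ['pixels', 'K', 'extrinsics']
[[384.2232882    0.         280.93584256]
 [  0.         384.2232882  215.96780311]
 [  0.           0.           1.        ]] [[-0.99397964  0.03492343 -0.10385004  0.49346031]
 [-0.10708237 -0.51027631  0.85331791  0.75089299]
 [-0.02319142  0.85930113  0.51094395  0.53971412]
 [ 0.          0.          0.          1.        ]] ['pixels', 'K', 'extrinsics']
{'time': 0.1, 'joints': array([ 1.04748824e+00,  5.28377216e-01,  1.43379131e+00,  1.57229388e-05,
        1.18140361e+00, -1.78504290e-01]), 'qvel': array([ 0.00060802, -0.00015241, -0.00334423, -0.00125193,  0.00088167,
       -0.00056638]), 'joint_torque': array([-2.92110008e-04, -4.40984774e+01, -1.77150339e+01,  6.34546462e-02,
        5.33878268e-02, -1.80129950e-05]), 'tcp_pos': array([0.21088812, 0.587635  , 0.22166158]), 'ee_rot': array([-3.13964721e+00, -3.65774628e-04,  2.79678252e+00]), 'contact_force': array([-0.86165032, -0.69651317, -0.39532993]), 'moment': array([ 0.00841002,  0.00435577, -0.05888981]), 'finger_force': 0.0, 'gripper_width': 0.08719093406139126}
```

View pics/scene0.png

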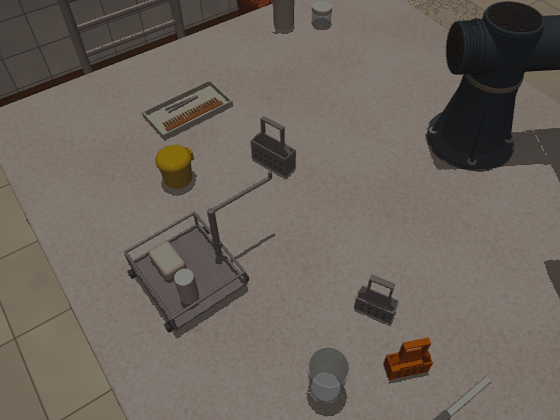

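View pics/side0.png

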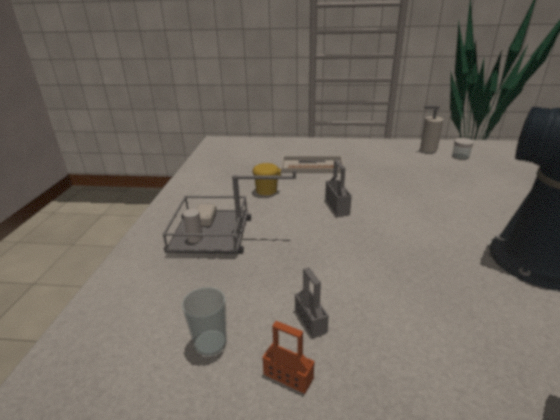

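The scene picture shows a grey basket A at (273,150), a grey basket B at (376,300) and an orange look-alike at (408,360). It also shows the hook arm from (213,210) to (270,176) and the cup at (175,166). The orange one is excluded, A is presumably the large basket and B the small one. I'll confirm in an enlarged crop.

```bash
python3 - <<'E'
from h import *
a=np.load('scene0.npy',allow_pickle=True).item();b=np.load('side0.npy',allow_pickle=True).item()
def cr(d,x,y,w,h,s): 
    return cv2.resize(cv2.cvtColor(d['pixels'][y:y+h,x:x+w],cv2.COLOR_RGB2BGR),None,fx=s,fy=s,interpolation=cv2.INTER_CUBIC)
im=np.vstack([np.hstack([cr(a,200,105,100,75,4),cr(a,340,265,100,75,4)]),np.hstack([cr(b,270,150,100,75,4),cr(b,270,265,100,75,4)])])
cv2.imwrite('pics/crop1.png',im)
E
```

```text
(no output)
```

View pics/crop1.png

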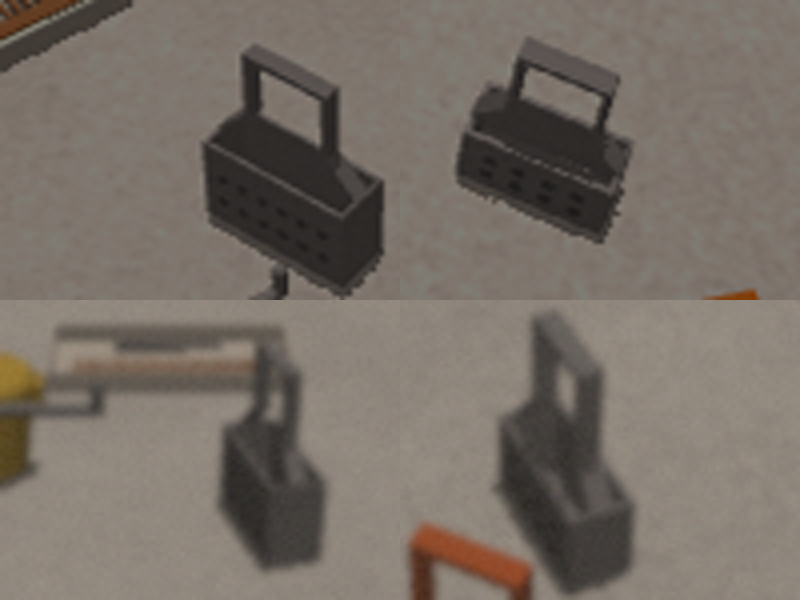

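The crop confirms it. A, top left with 4-5 hole columns and the longer box, should be the large basket. B, top right, should be the small one. Next I measure the bar lengths against 60 and 46 mm.

```bash
python3 - <<'E'
from h import *
a=np.load('scene0.npy',allow_pickle=True).item();b=np.load('side0.npy',allow_pickle=True).item()
def bar(p,q,z):
    P,Q=onz(a,*p,z),onz(a,*q,z); print((P+Q)/2,np.linalg.norm(P-Q),np.degrees(np.arctan2(*(Q-P)[1::-1])))
bar((261.8,117.3),(284.2,127.2),.131)
bar((371.5,275.75),(394.1,285),.109)
tip=onz(a,270,172.5,.179);print('tip',tip, proj(b,tip))
for u,v in((213,211),(210,211)):
    p=onz(a,u,v,.165);print('post',p,np.linalg.norm((p-tip)[:2]),np.degrees(np.arctan2(*(p-tip)[1::-1])),proj(b,p))
# cross view check bars
print(tri(a,(261.8,117.3),b,(270+265/4,150+45/4)), tri(a,(284.2,127.2),b,(270+287/4,150+68/4)))
print(tri(a,(371.5,275.75),b,(270+145/4,265+15/4)), tri(a,(394.1,285),b,(270+190/4,265+68/4)))
m=cv2.inRange(cv2.cvtColor(a['pixels'],cv2.COLOR_RGB2HSV),(20,150,80),(32,255,255));ys,xs=np.where(m);print('cup',onz(a,xs.mean(),ys.mean(),.04))
g=ctrl.grab_frame('wrist');print(g['K'],g['extrinsics'])
E
```

```text
[ 0.44880982 -0.21575205  0.131     ] 0.06019656113259247 112.80392076265676
[0.50470702 0.22664329 0.109     ] 0.04367837151778807 118.83803700266196
tip [ 0.56086997 -0.057045    0.179     ] [293.09753668 170.30783508]
post [ 0.6956832  -0.04817675  0.165     ] 0.13510459917015666 3.7635928929660407 [235.07364083 176.09141074]
post [ 0.70030697 -0.05138858  0.165     ] 0.13955167939536067 2.322994160001275 [233.41800407 175.46378728]
(array([ 0.4566383 , -0.25033849,  0.1232815 ]), np.float64(0.0010304761428613677)) (array([ 0.44327377, -0.18060482,  0.13769388]), np.float64(0.003822984641751634))
(array([0.51563693, 0.207685  , 0.10739216]), np.float64(0.0024216703369632797)) (array([0.49529766, 0.24650672, 0.11043525]), np.float64(0.0007748047538916111))
cup [ 0.65618722 -0.33191589  0.04      ]
[[341.02334942   0.         279.82253199]
 [  0.         341.02334942 212.12282709]
 [  0.           0.           1.        ]] [[ 0.33681577 -0.90624514 -0.25548949  0.14025714]
 [ 0.94156921  0.32371757  0.0930288   0.61272752]
 [-0.00160046 -0.27189461  0.9623257   0.38523492]
 [ 0.          0.          0.          1.        ]]
```

Request:
{"method": "send_rows", "body": {"commands": [[[0.8,-0.96,0.1,0,0,1,0],[0.8,-0.96,0.1,0,0,1,0],[0.8,-0.96,0.1,0,0,1,0],[0.8,-0.96,0.1,0,0,1,0],[0.8,-0.96,0.1,0,0,1,0],[0.8,-0.96,0.1,0,0,1,0],[0.8,-0.96,0.1,0,0,1,0],[0.8,-0.96,0.1,0,0,1,0],[0.8,-0.96,0.1,0,0,1,0]]]}}

```text
time: 1.05
tcp_pos: [0.4547, 0.297, 0.2529]
ee_rot: [-3.141, 0.002, -2.992]
contact_force: [-0.7, -0.6, 0.2]
gripper_width: 0.0872
finger_force: 0.0
```

Request:
{"method": "send_rows", "body": {"commands": [[[0,-0.9,0,0,0,0.5,0],[0,-0.9,0,0,0,0.5,0],[0,-0.9,0,0,0,0.5,0],[0,-0.9,0,0,0,0.5,0],[0,-0.9,0,0,0,0.5,0],[0,-0.9,0,0,0,0.5,0],[0,-0.9,0,0,0,0.5,0]]]}}

```text
time: 1.75
tcp_pos: [0.4512, 0.0282, 0.2525]
ee_rot: [-3.141, -0.0, -2.741]
contact_force: [-0.5, -0.1, -0.3]
gripper_width: 0.087
finger_force: 0.0
```

Request:
{"method": "send_rows", "body": {"commands": [[[0,-0.82,0,0,0,0,0],[0,-0.82,0,0,0,0,0],[0,-0.82,0,0,0,0,0],[0,-0.82,0,0,0,0,0],[0,-0.82,0,0,0,0,0],[0,-0.82,0,0,0,0,0],[0,-0.82,0,0,0,0,0],[0,-0.82,0,0,0,0,0],[0,-0.82,0,0,0,0,0]]]}}

```text
time: 2.65
tcp_pos: [0.4512, -0.2135, 0.2524]
ee_rot: [3.14, -0.0, -2.734]
contact_force: [0.6, -0.1, -0.2]
gripper_width: 0.0872
finger_force: 0.0
```

```bash
python3 - <<'E'
from h import *
d=grab('wrist','w1.png');np.save('w1.npy',d,allow_pickle=True)
s=ctrl.state();print(s['time'],s['tcp_pos'],np.degrees(s['ee_rot']),s['contact_force'],s['joints'])
E
```

```text
2.7 [ 0.45126423 -0.21377694  0.25252332] [ 1.79955657e+02 -5.57200230e-03 -1.56635968e+02] [-1.06233622  0.0213676   0.0345518 ] [-6.66754667e-01  3.20188719e-01  1.70461805e+00  3.14771051e-04
  1.11751278e+00 -2.64546819e+00]
```

View pics/w1.png

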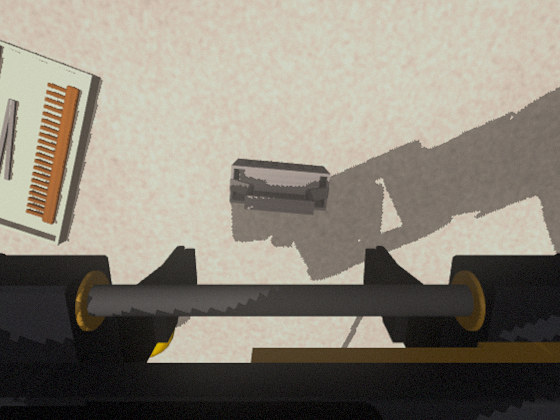

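The basket shows at about (280,187), with the comb tray left and a bit of the cup at (165,345). I'll project my estimate into this view to see which edge is which.

```bash
python3 - <<'E'
from h import *
d=np.load('w1.npy',allow_pickle=True).item()
c=np.array([.449,-.216]);t=np.radians(23);X=np.array([np.cos(t),np.sin(t)]);Y=np.array([-X[1],X[0]])
im=cv2.cvtColor(d['pixels'],cv2.COLOR_RGB2BGR)
im=cv2.resize(im[120:280,200:400],None,fx=3.9,fy=3.7,interpolation=cv2.INTER_CUBIC)
for n,hx,hy,z,col in(('bar',.006,.03,.131,(0,0,255)),('box',.02,.052,.06,(255,0,0))):
    q=np.array([proj(d,[*(c+sx*hx*X+sy*hy*Y),z]) for sx,sy in((1,1),(1,-1),(-1,-1),(-1,1))]);print(n,q.round(0).tolist())
    cv2.polylines(im,[((q-[200,120])*[3.9,3.7]).astype(int)],True,col,1)
cv2.imwrite('pics/w1c.png',im)
print(proj(d,[.4512,-.2135,.2525]),d['extrinsics'][:,3])
E
```

```text
bar [[312.0, 210.0], [243.0, 209.0], [243.0, 196.0], [313.0, 196.0]]
box [[326.0, 205.0], [230.0, 204.0], [229.0, 167.0], [328.0, 168.0]]
[279.83190871 265.68237218] [ 0.38223503 -0.24374763  0.41596869  1.        ]
```

View pics/w1c.png

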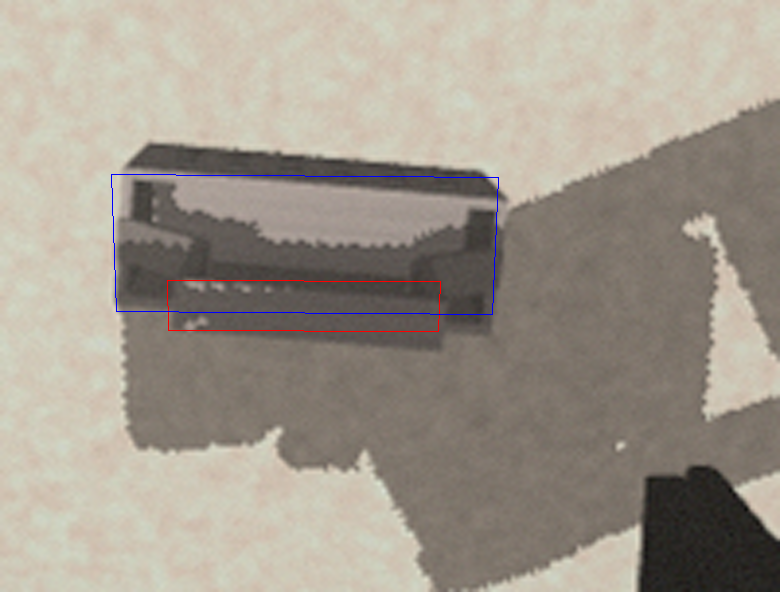

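The overlay fits to about 2 mm, and the bar is turned about 4° less than estimated (about 109°). The box length of 104 mm confirms this is the large basket. Now I descend and grip.

Request:
{"method": "send_rows", "body": {"commands": [[[0,0,-0.12,0,0,-0.14,0],[0,0,-0.24,0,0,-0.14,0],[0,0,-0.34,0,0,-0.14,0],[0,0,-0.42,0,0,-0.14,0],[0,0,-0.48,0,0,-0.14,0],[0,0,-0.52,0,0,-0.14,0],[0,0,-0.52,0,0,-0.14,0],[0,0,-0.52,0,0,-0.14,0]]], "squeeze": 25}}

```text
time: 3.5
tcp_pos: [0.4517, -0.2156, 0.097]
ee_rot: [-3.141, 0.0, -2.806]
contact_force: [0.6, 0.3, -0.1]
gripper_width: 0.0871
finger_force: 0.0
```

Request:
{"method": "send_rows", "body": {"commands": [[[0,0,0,0,0,0,0.5],[0,0,0,0,0,0,0.5],[0,0,0,0,0,0,0.5],[0,0,0,0,0,0,0.5],[0,0,0,0,0,0,0.5],[0,0,0,0,0,0,0.5],[0,0,0,0,0,0,0.5],[0,0,0,0,0,0,0.5]]], "squeeze": 25}}

```text
time: 4.3
tcp_pos: [0.4511, -0.2157, 0.0968]
ee_rot: [3.141, -0.0, -2.806]
contact_force: [-1.4, 1.4, 6.2]
gripper_width: 0.0598
finger_force: 25.0
```

Request:
{"method": "send_rows", "body": {"commands": [[[0,0,0.08,0,0,0,0.5],[0,0,0.16,0,0,0,0.5],[0,0.03,0.22,0,0,-0.06,0.5],[0.02,0.12,0.22,0,0,-0.16,0.5],[0.06,0.22,0.22,0,0,-0.28,0.5],[0.1,0.32,0.22,0,0,-0.4,0.5],[0.14,0.42,0.22,0,0,-0.5,0.5],[0.165,0.49,0.22,0,0,-0.57,0.5],[0.165,0.52,0.22,0,0,-0.57,0.5],[0.165,0.52,0.22,0,0,-0.57,0.5]]]}}

```text
time: 5.3
tcp_pos: [0.4999, -0.0588, 0.1619]
ee_rot: [3.141, -0.002, -3.088]
contact_force: [-0.7, -0.4, -1.8]
gripper_width: 0.0599
finger_force: 25.0
```

```bash
python3 - <<'E'
from h import *
s=ctrl.state();print(s['time'],s['tcp_pos'],np.degrees(s['ee_rot']),s['contact_force'],s['gripper_width'])
a=grab('scene');b=grab('side');np.save('s1.npy',[a,b],allow_pickle=True)
def cr(d,x,y,w,h,s): 
    return cv2.resize(cv2.cvtColor(d['pixels'][y:y+h,x:x+w],cv2.COLOR_RGB2BGR),None,fx=s,fy=s,interpolation=cv2.INTER_CUBIC)
cv2.imwrite('pics/t1.png',np.vstack([cr(a,190,90,160,100,3),cr(b,220,120,160,100,3)]))
E
```

```text
5.3 [ 0.49985153 -0.05879515  0.16194444] [ 1.79973611e+02 -1.11357397e-01 -1.76950733e+02] [-0.69544473 -0.39648481 -1.82387956] 0.059850554408817314
```

View pics/t1.png

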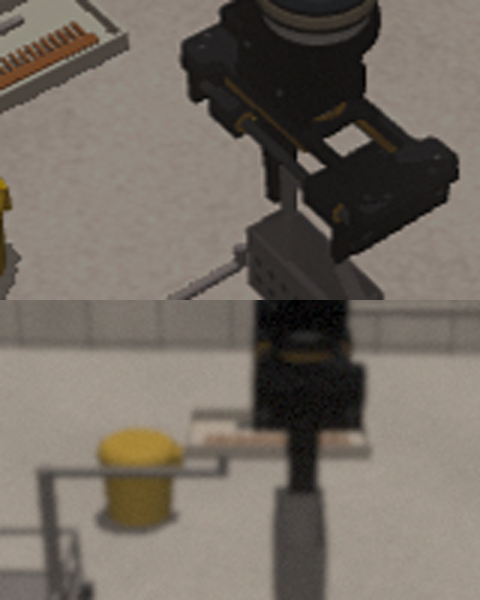

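The basket hangs straight in the grip, lined up with the arm. The arm tip in the side view is at about (294,172), as predicted. Next I thread it.

Request:
{"method": "send_rows", "body": {"commands": [[[0.06,0,0,0,0,0,0.5],[0.12,0.005,0,0,0,0,0.5],[0.18,0.01,0,0,0,0,0.5],[0.24,0.015,0,0,0,0,0.5],[0.3,0.02,0,0,0,0,0.5],[0.36,0.02,0,0,0,0,0.5],[0.42,0.025,0,0,0,0,0.5],[0.47,0.025,0,0,0,0,0.5],[0.5,0.025,0,0,0,0,0.5],[0.5,0.025,0,0,0,0,0.5]]]}}

```text
time: 6.4
tcp_pos: [0.6515, -0.0537, 0.1622]
ee_rot: [-3.141, 0.001, -3.093]
contact_force: [0.0, 0.2, -2.0]
gripper_width: 0.0596
finger_force: 25.0
```

Request:
{"method": "send_rows", "body": {"commands": [[[0,0,-0.02,0,0,0,0.5],[0,0,-0.04,0,0,0,0.5],[0,0,-0.055,0,0,0,0.5],[0,0,-0.065,0,0,0,0.5],[0,0,-0.073,0,0,0,0.5],[0,0,-0.08,0,0,0,0.5],[0,0,-0.08,0,0,0,0.5]]]}}

```text
time: 7.1
tcp_pos: [0.6505, -0.0522, 0.1383]
ee_rot: [3.141, -0.0, -3.091]
contact_force: [0.4, 0.5, -1.4]
gripper_width: 0.0601
finger_force: 25.0
```

```bash
python3 - <<'E'
from h import *
s=ctrl.state();print(s['time'],s['tcp_pos'],np.degrees(s['ee_rot']),s['contact_force'],s['gripper_width'])
a=grab('scene');b=grab('side');np.save('s2.npy',[a,b],allow_pickle=True)
def cr(d,x,y,w,h,s): 
    return cv2.resize(cv2.cvtColor(d['pixels'][y:y+h,x:x+w],cv2.COLOR_RGB2BGR),None,fx=s,fy=s,interpolation=cv2.INTER_CUBIC)
cv2.imwrite('pics/t2.png',np.vstack([cr(a,170,120,160,100,3),cr(b,200,130,160,100,3)]))
E
```

```text
7.1 [ 0.65054296 -0.05220068  0.13825681] [ 1.79991681e+02 -2.75330699e-02 -1.77118771e+02] [ 0.39843609  0.49437485 -1.39618719] 0.06009448911897837
```

View pics/t2.png

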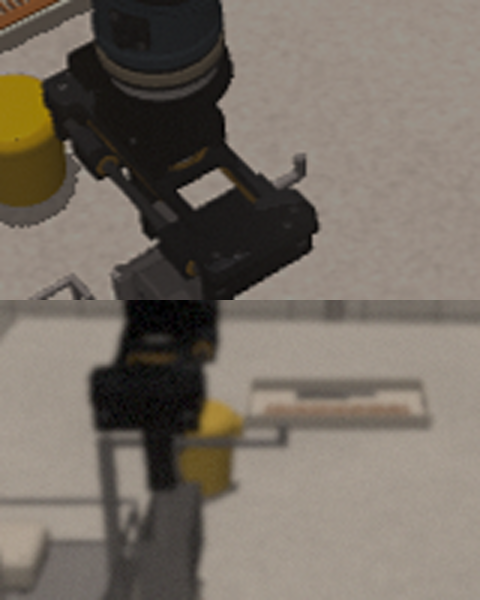

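The arm passes through the opening, and the basket sits between tip and post. I lower the last few mm, open and look.

Request:
{"method": "send_rows", "body": {"commands": [[[0,0,-0.005,0,0,0,0.5],[0,0,-0.01,0,0,0,0.5],[0,0,-0.013,0,0,0,0.5],[0,0,-0.013,0,0,0,0.5]]]}}

```text
time: 7.6
tcp_pos: [0.6507, -0.0523, 0.1348]
ee_rot: [-3.142, 0.0, -3.091]
contact_force: [0.6, 0.9, -0.8]
gripper_width: 0.0598
finger_force: 25.0
```

Request:
{"method": "send_rows", "body": {"commands": [[[0,0,-0.004,0,0,0,0.5],[0,0,-0.008,0,0,0,0.5],[0,0,-0.008,0,0,0,0.5],[0,0,-0.008,0,0,0,0.5]]]}}

```text
time: 8.0
tcp_pos: [0.6509, -0.0523, 0.1346]
ee_rot: [-3.141, 0.001, -3.091]
contact_force: [-3.4, 1.1, 8.9]
gripper_width: 0.0597
finger_force: 25.0
```

Request:
{"method": "send_rows", "body": {"commands": [[[0,0,0.005,0,0,0,0.5],[0,0,0.005,0,0,0,0.25],[0,0,0.005,0,0,0,0.1],[0,0,0.005,0,0,0,0],[0,0,0.005,0,0,0,0],[0,0,0.005,0,0,0,0],[0,0,0.005,0,0,0,0]]]}}

```text
time: 8.7
tcp_pos: [0.6507, -0.0523, 0.1336]
ee_rot: [3.142, -0.0, -3.091]
contact_force: [0.0, -0.0, -0.7]
gripper_width: 0.0858
finger_force: 0.0
```

Request:
{"method": "send_rows", "body": {"commands": [[[0,0,0.05,0,0,0,0],[0,0,0.1,0,0,0,0],[0,0,0.16,0,0,0,0],[0,0,0.24,0,0,0,0],[0,0,0.33,0,0,0,0],[-0.05,0,0.42,0,0,0,0],[-0.15,0,0.5,0,0,0,0],[-0.3,0.1,0.5,0,0,0,0],[-0.4,0.25,0.5,0,0,0,0],[-0.4,0.3,0.5,0,0,0,0]]]}}

```text
time: 9.7
tcp_pos: [0.5267, 0.04, 0.2858]
ee_rot: [3.141, -0.001, -3.091]
contact_force: [1.2, -0.5, -0.9]
gripper_width: 0.0871
finger_force: 0.0
```

```bash
python3 - <<'E'
from h import *
s=ctrl.state();print(s['time'],s['tcp_pos'],np.degrees(s['ee_rot']),s['contact_force'],s['gripper_width'])
a=grab('scene');b=grab('side');np.save('s3.npy',[a,b],allow_pickle=True)
def cr(d,x,y,w,h,s): 
    return cv2.resize(cv2.cvtColor(d['pixels'][y:y+h,x:x+w],cv2.COLOR_RGB2BGR),None,fx=s,fy=s,interpolation=cv2.INTER_CUBIC)
cv2.imwrite('pics/t3.png',np.vstack([cr(a,170,120,160,100,3),cr(b,200,130,160,100,3)]))
E
```

```text
9.7 [0.52671214 0.03995974 0.28580659] [ 1.79939053e+02 -3.54098389e-02 -1.77105137e+02] [ 1.15394    -0.51211282 -0.94307445] 0.08705681728981754
```

View pics/t3.png

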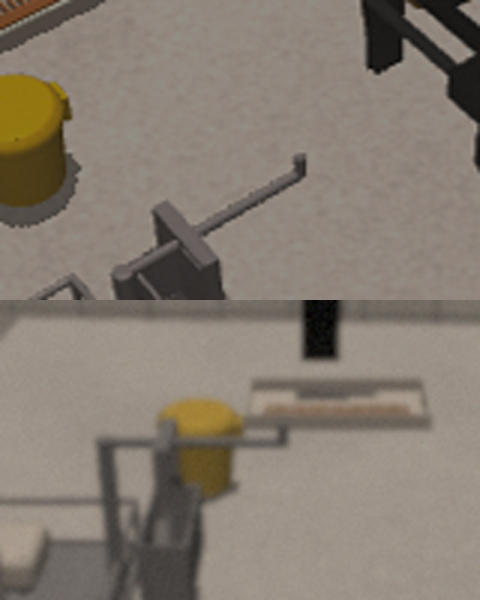

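The large basket hangs upright and square near the back of the arm, with its bar at scene (232,197). The cup is untouched. Now the small one.

Request:
{"method": "send_rows", "body": {"commands": [[[-0.09,0.62,-0.15,0,0,0.9,0],[-0.09,0.62,-0.15,0,0,0.9,0],[-0.09,0.62,-0.15,0,0,0.9,0],[-0.09,0.62,-0.15,0,0,0.9,0],[-0.09,0.62,-0.15,0,0,0.9,0],[-0.09,0.62,-0.15,0,0,0.9,0],[-0.09,0.62,-0.15,0,0,0.9,0]]]}}

```text
time: 10.5
tcp_pos: [0.505, 0.2226, 0.2396]
ee_rot: [-3.14, 0.002, -2.643]
contact_force: [-0.8, -0.7, -0.5]
gripper_width: 0.0871
finger_force: 0.0
```

```bash
python3 - <<'E'
from h import *
s=ctrl.state();print(s['time'],s['tcp_pos'],np.degrees(s['ee_rot']))
d=grab('wrist');np.save('w2.npy',d,allow_pickle=True)
c=np.array([.505,.227]);t=np.radians(29);X=np.array([np.cos(t),np.sin(t)]);Y=np.array([-X[1],X[0]])
im=cv2.cvtColor(d['pixels'],cv2.COLOR_RGB2BGR)
u=proj(d,[*c,.1]);o=(u-[100,75]).astype(int).clip(0);print(o)
im=cv2.resize(im[o[1]:o[1]+150,o[0]:o[0]+200],None,fx=4,fy=4,interpolation=cv2.INTER_CUBIC)
for hx,hy,z,col in((.006,.023,.109,(0,0,255)),(.016,.038,.042,(255,0,0))):
    q=np.array([proj(d,[*(c+sx*hx*X+sy*hy*Y),z]) for sx,sy in((1,1),(1,-1),(-1,-1),(-1,1))]);print(((q-o)*4).round(0).tolist())
    cv2.polylines(im,[((q-o)*4).astype(int)],True,col,1)
cv2.imwrite('pics/w2c.png',im)
E
```

```text
10.5 [0.50502789 0.22255469 0.23958825] [-1.79924327e+02  8.95707434e-02 -1.51404255e+02]
[184 128]
[[504.0, 335.0], [298.0, 337.0], [297.0, 284.0], [505.0, 283.0]]
[[537.0, 303.0], [259.0, 305.0], [256.0, 189.0], [540.0, 187.0]]
```

View pics/w2c.png

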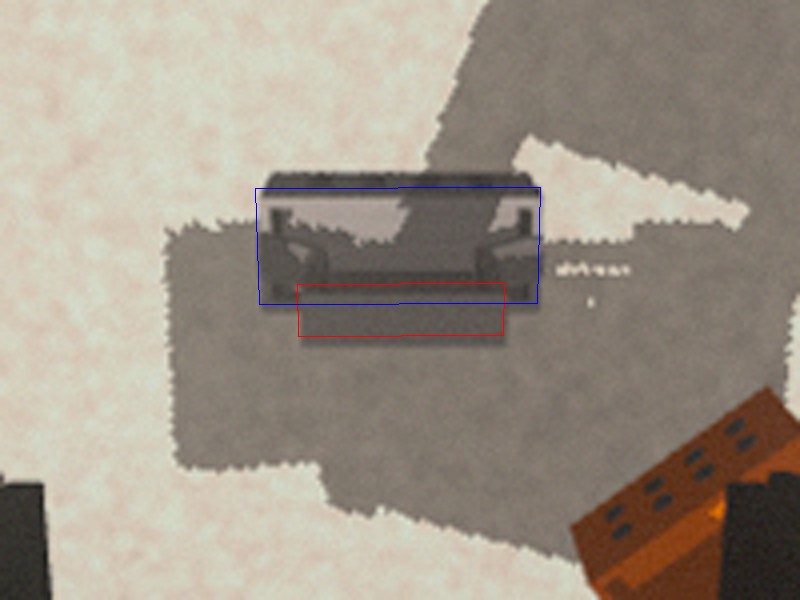

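The overlay fits within about 1.5 mm. The right finger's landing area, crop x 597–664 and y 265–355, is clear of the orange basket, which starts at about (770,390). Descending and gripping.

Request:
{"method": "send_rows", "body": {"commands": [[[0.01,0.013,-0.08,0,0,0,0],[0.01,0.013,-0.2,0,0,0,0],[0.01,0.013,-0.32,0,0,0,0],[0.01,0.013,-0.42,0,0,0,0],[0.01,0.013,-0.5,0,0,0,0],[0.01,0.013,-0.55,0,0,0,0],[0.01,0.013,-0.55,0,0,0,0],[0.01,0.013,-0.55,0,0,0,0]]]}}

```text
time: 11.35
tcp_pos: [0.5078, 0.2266, 0.0742]
ee_rot: [-3.141, 0.001, -2.643]
contact_force: [-0.7, 0.1, 0.7]
gripper_width: 0.087
finger_force: 0.0
```

Request:
{"method": "send_rows", "body": {"commands": [[[0,0,0,0,0,0,0.65],[0,0,0,0,0,0,0.65],[0,0,0,0,0,0,0.65],[0,0,0,0,0,0,0.65],[0,0,0,0,0,0,0.65],[0,0,0,0,0,0,0.65],[0,0,0,0,0,0,0.65],[0,0,0,0,0,0,0.65]]], "squeeze": 25}}

```text
time: 12.15
tcp_pos: [0.5067, 0.2277, 0.0738]
ee_rot: [3.142, 0.0, -2.641]
contact_force: [-0.7, -0.3, 1.2]
gripper_width: 0.0458
finger_force: 25.0
```

Request:
{"method": "send_rows", "body": {"commands": [[[0,0,0.12,0,0,0,0.65],[0,0,0.24,0,0,0,0.65],[-0.02,-0.08,0.29,0,0,-0.08,0.65],[-0.03,-0.22,0.29,0,0,-0.22,0.65],[-0.03,-0.36,0.29,0,0,-0.36,0.65],[-0.03,-0.5,0.29,0,0,-0.5,0.65],[-0.03,-0.64,0.29,0,0,-0.64,0.65],[-0.03,-0.78,0.29,0,0,-0.78,0.65],[-0.03,-0.9,0.29,0,0,-0.9,0.65],[-0.03,-0.96,0.29,0,0,-0.9,0.65]]]}}

```text
time: 13.15
tcp_pos: [0.4977, -0.0634, 0.1605]
ee_rot: [-3.141, 0.0, -3.095]
contact_force: [0.6, 0.5, -2.4]
gripper_width: 0.0458
finger_force: 25.0
```

Request:
{"method": "send_rows", "body": {"commands": [[[0,0,0,0,0,0,0.65],[0,0,0,0,0,0,0.65],[0,0,0,0,0,0,0.65]]]}}

```text
time: 13.45
tcp_pos: [0.4972, -0.0592, 0.1605]
ee_rot: [3.141, -0.001, -3.09]
contact_force: [-0.0, -0.2, -1.4]
gripper_width: 0.0457
finger_force: 25.0
```

```bash
python3 - <<'E'
from h import *
# where the large bar hangs (scene, bar top z=.169)
a=np.load('s3.npy',allow_pickle=True)[0]
print('largebar',onz(a,170+187/3,120+232/3,.169),'tip',onz(a,269.3,172.7,.179),'post',onz(a,210.7,210.7,.165))
s=ctrl.state();print(s['tcp_pos'],np.degrees(s['ee_rot']),s['contact_force'],s['gripper_width'])
E
```

```text
largebar [ 0.65014164 -0.0528525   0.169     ] tip [ 0.56228143 -0.0573892   0.179     ] post [ 0.69887292 -0.05125967  0.165     ]
[ 0.49716028 -0.05923195  0.16049811] [ 1.79953407e+02 -5.95877522e-02 -1.77067328e+02] [-0.03386285 -0.17384793 -1.37051377] 0.04569295965569209
```

Request:
{"method": "send_rows", "body": {"commands": [[[0.06,0,0,0,0,0,0.65],[0.12,0.005,0,0,0,0,0.65],[0.18,0.01,0,0,0,0,0.65],[0.24,0.01,0,0,0,0,0.65],[0.29,0.01,0,0,0,0,0.65],[0.33,0.015,0,0,0,0,0.65],[0.35,0.015,0,0,0,0,0.65],[0.35,0.015,0,0,0,0,0.65],[0.35,0.015,0,0,0,0,0.65]]]}}

```text
time: 14.35
tcp_pos: [0.6018, -0.0551, 0.1605]
ee_rot: [3.141, -0.002, -3.09]
contact_force: [0.1, -0.1, -1.8]
gripper_width: 0.0459
finger_force: 25.0
```

Request:
{"method": "send_rows", "body": {"commands": [[[0,0,-0.02,0,0,0,0.65],[0,0,-0.04,0,0,0,0.65],[0,0,-0.055,0,0,0,0.65],[0,0,-0.065,0,0,0,0.65],[0,0,-0.073,0,0,0,0.65],[0,0,-0.08,0,0,0,0.65],[0,0,-0.085,0,0,0,0.65],[0,0,-0.085,0,0,0,0.65]]]}}

```text
time: 15.15
tcp_pos: [0.6026, -0.0559, 0.1351]
ee_rot: [3.141, -0.0, -3.091]
contact_force: [0.2, 0.0, -1.4]
gripper_width: 0.0455
finger_force: 25.0
```

Request:
{"method": "send_rows", "body": {"commands": [[[0,0,-0.004,0,0,0,0.65],[0,0,-0.008,0,0,0,0.65],[0,0,-0.008,0,0,0,0.65],[0,0,-0.008,0,0,0,0.65]]]}}

```text
time: 15.55
tcp_pos: [0.603, -0.056, 0.1335]
ee_rot: [-3.141, 0.001, -3.091]
contact_force: [-0.4, -0.4, 4.4]
gripper_width: 0.0457
finger_force: 25.0
```

Contact on the arm, so I ease up 1 mm, open and withdraw straight up.

Request:
{"method": "send_rows", "body": {"commands": [[[0,0,0.003,0,0,0,0.65],[0,0,0.003,0,0,0,0.4],[0,0,0.003,0,0,0,0.2],[0,0,0.003,0,0,0,0],[0,0,0.003,0,0,0,0],[0,0,0.003,0,0,0,0],[0,0,0.003,0,0,0,0],[0,0,0.003,0,0,0,0]]]}}

```text
time: 16.35
tcp_pos: [0.6027, -0.0559, 0.1337]
ee_rot: [3.142, -0.0, -3.091]
contact_force: [-0.1, 0.3, 0.2]
gripper_width: 0.0858
finger_force: 0.0
```

Request:
{"method": "send_rows", "body": {"commands": [[[0,0,0.05,0,0,0,0],[0,0,0.1,0,0,0,0],[0,0,0.16,0,0,0,0],[0,0,0.24,0,0,0,0],[0,0,0.33,0,0,0,0],[-0.05,0,0.42,0,0,0,0],[-0.15,0,0.5,0,0,0,0],[-0.3,0.1,0.5,0,0,0,0],[-0.4,0.25,0.5,0,0,0,0],[-0.4,0.3,0.5,0,0,0,0]]]}}

```text
time: 17.35
tcp_pos: [0.478, 0.0364, 0.2838]
ee_rot: [3.14, -0.004, -3.091]
contact_force: [-0.0, -0.0, -0.1]
gripper_width: 0.0869
finger_force: 0.0
```

```bash
python3 - <<'E'
from h import *
s=ctrl.state();print(s['time'],s['tcp_pos'],s['gripper_width'])
a=grab('scene');b=grab('side')
def cr(d,x,y,w,h,s): 
    return cv2.resize(cv2.cvtColor(d['pixels'][y:y+h,x:x+w],cv2.COLOR_RGB2BGR),None,fx=s,fy=s,interpolation=cv2.INTER_CUBIC)
cv2.imwrite('pics/t4.png',np.vstack([cr(a,160,120,160,100,3),cr(b,200,130,160,100,3)]))
for i in range(4):
    c=grab('scene'); print(cv2.absdiff(c['pixels'],a['pixels'])[165:260,190:290].max(), end=' ')
E
```

```text
17.35 [0.47802851 0.0363538  0.28383409] 0.08691375830575494
46 45 66 67
```

View pics/t4.png

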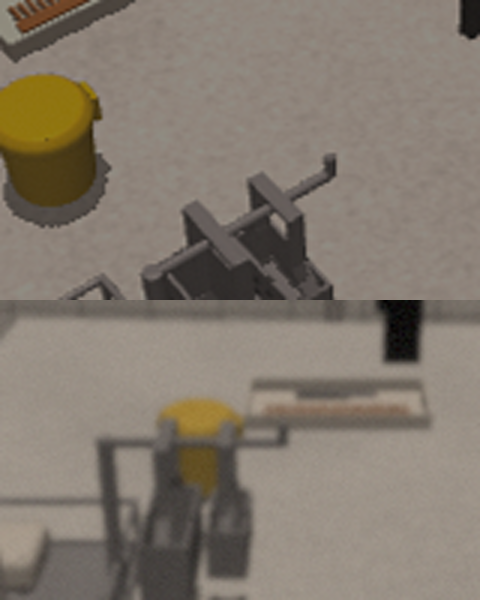

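Both baskets hang upright behind the tip, the large one at the back and the small one in front, and the cup is untouched. The frame differences hint at a slight sway, so I let it settle.

Request:
{"method": "send_rows", "body": {"commands": [[[0,0,0,0,0,0,0],[0,0,0,0,0,0,0],[0,0,0,0,0,0,0],[0,0,0,0,0,0,0],[0,0,0,0,0,0,0],[0,0,0,0,0,0,0],[0,0,0,0,0,0,0],[0,0,0,0,0,0,0],[0,0,0,0,0,0,0],[0,0,0,0,0,0,0]]]}}

```text
time: 18.65
tcp_pos: [0.4827, 0.0341, 0.2838]
ee_rot: [-3.142, 0.0, -3.091]
contact_force: [0.3, -0.5, 0.4]
gripper_width: 0.0872
finger_force: 0.0
```

Request:
{"method": "send_rows", "body": {"commands": [[[0,0,0,0,0,0,0],[0,0,0,0,0,0,0],[0,0,0,0,0,0,0],[0,0,0,0,0,0,0],[0,0,0,0,0,0,0],[0,0,0,0,0,0,0],[0,0,0,0,0,0,0],[0,0,0,0,0,0,0],[0,0,0,0,0,0,0],[0,0,0,0,0,0,0]]]}}

```text
time: 19.65
tcp_pos: [0.4827, 0.0341, 0.2838]
ee_rot: [-3.142, 0.0, -3.091]
contact_force: [-0.1, 1.1, 0.1]
gripper_width: 0.0869
finger_force: 0.0
```

```bash
python3 - <<'E'
from h import *
F=[grab('scene')['pixels'].astype(int) for _ in range(10)]
for c in F[1:]:
    e=abs(c-F[0]).max(2)
    print((e[165:260,190:290]>25).sum(),(e[130:200,150:200]>25).sum(),end=' | ')
E
```

```text
0 0 | 0 0 | 0 0 | 0 0 | 0 0 | 0 0 | 0 0 | 0 0 | 0 0 |
```

Everything is still, so I hand the job in.

```bash
python3 -c "
from station import ctrl
print(ctrl.close_job())"
```

```text
the job is handed in; nothing more can be done
None
```

Both steel baskets hang upright and still on the hook arm, the large one at the back and the small one in front behind the tip, with the denture cup and orange look-alike untouched; the job was handed in at about 20 s.

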